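# Lower the ratcheted inclined plane

## Task

Lower the ramp of the inclined-plane stand: press the black tab of the ratchet pawl down until the brass tumbler tips over and the pawl stays clear of the toothed wheel, then push the ramp's free end down until the ramp lies flat on its rest block. Only press and push with the fingers: do not raise the ramp further and do not force it against the ratchet, leave the pawl thrown back, and leave everything else on the bench where it is.

Things in the scene. Friction and masses are not known exactly. Their poses are not given: they have to be found in the camera images.
- stand: Inclined-plane stand fixed to the bench, grey base plate 460 x 150 x 12 mm. Origin: centre of the plate's underside; x along it: ramp's free end towards +x, pawl and black tab towards -x. Pawl pivot at x -125, y -35, z 133 mm, its fork 142 mm high. A toothed steel wheel 136 mm across on the ramp's hinge line stands at y -35. Rest block with rubber top at x 205 carries the flat ramp.
- ramp (a joint): Ramp angle above level, rad: 0 = flat on its rest block (its stop), grows as the free end rises, at most 0.75; starts at 0.35 to 0.6. Stiff hinge: the ramp stays where it is left; 5 to 12 N down near the free end moves it once the pawl is free. With the pawl in the teeth it sinks by at most one tooth (0.16 rad), then locks.
- pawl (a joint): Pawl angle, rad: 0.05 to 0.12 = hook in the teeth (its start), grows as the tab goes down and the hook rises, 0.77 = thrown fully back on its stop. Its brass tumbler weight balances at about 0.35: short of that the pawl drops back into the teeth, beyond it the pawl tips on to 0.77 and stays. Moves lightly (under 1 N at the tab) up to the stop.
- pawl_tab (a point): Centre of the upper face of the pawl's black rubber tab, 26 x 32 mm, about 70 mm from the pawl's pivot on the side away from the ramp; moves with the pawl: about 160 mm above the bench at the start, 114 mm when thrown back. Free above, and below down to the base plate. The brass tumbler (26 mm thick, 36 mm wide) above the pivot reaches up to 180 mm above the bench.
- ramp_push (a point): Point on the middle line of the ramp's upper face, 35 mm from its free end and 235 mm from the hinge line; moves with the ramp. The wooden ramp is 275 x 70 x 10 mm, its upper face 80 mm above the bench when it lies flat.
- ramp_hinge (a point): Fixed point on the ramp's hinge line, under the ramp's middle line, 75 mm above the bench.
- mass_small: Small brass weight with a knob, 28 mm across, 34 mm tall, standing on the stand's base plate (its foot 12 mm above the bench) near the tab end. Origin at the centre of its underside. Bystander: leave it.
- mass_large: Larger brass weight with a knob, 42 mm across, 50 mm tall, on the bench. Origin at the centre of its underside. Bystander.
- cart: Low grey trolley with four black wheels, 110 x 62 x 45 mm, on the bench. Origin at the centre of its underside. Bystander.
- block: Wooden friction block with a small wire hook, 90 x 45 x 35 mm, on the bench. Origin at the centre of its underside. Bystander.
- beaker: White plastic beaker, 60 mm across, 70 mm tall, on the bench. Origin at the centre of its underside. Bystander.
- screwdriver: Screwdriver lying on the bench, 170 mm long, up to about 30 mm thick. Bystander.
- stopwatch: Round black stopwatch lying on the bench, 56 mm across, 15 mm thick. Origin at the centre of its underside. Bystander.

How it is judged:
By the outcome, as a careful person would: the job done as asked, in the order asked, and still so for the second after the job is handed in, with the robot touching nothing.
It also fails if it takes over 42 s, if anything falls off the work surface, if the arm or the gripper's body presses on something with over 40 N, if the wrist force passes 120 N, or if a joint passes its speed limit or range.

## Robot

A 6-joint arm with a two-finger parallel gripper is mounted at the origin on the work surface. World frame = base frame: x ahead of the robot, y to its left, z up, the work surface at z = 0. Lengths are in mm, angles in rad, forces in N, time in s.
With the tool pointing down it reaches from about 275 to 750 mm from the base axis. Payload 10.2 kg.
Tool frame: the origin (TCP) lies between the finger pads; the fingertips stand 11 mm ahead of it and the grasp point (between the pads) lies 8 mm behind it (ctrl.nose_length is the distance from the TCP to the fingertips, in mm); x points along the fingers, y is the direction in which the jaws open and shut, and the axes are right-handed (so a half turn about x gives the same grasp; the last joint's range is limited). The gripper opens to 85 mm and grips with 20 to 120 N. Pads are 22 mm wide; open, the fingers measure 114 mm over their backs; the gripper's body (76 mm by 85 mm) begins 54 mm behind the grasp point. The pads swing forward as they close: fully open they stand 13 mm farther back than shut.
Start: joints at [0.964, 0.313, 1.498, -0, 1.331, -0.223], TCP at [196.597, 486.807, 242.294] pointing down, gripper open.
Joint ranges: [-2.94, 2.94], [-0.97, 2.17], [0.19, 2.56], [-1.23, 4.37], [0.02, 3.11], [-2.88, 2.88]. Speed limits (rad/s): [2.39, 2.39, 3.01, 3.14, 3.14, 3.14].

## Interface

Orientations are given as a unit quaternion [w, x, y, z].
In Python, from rig import ctrl, capture, ticket gives the robot as it stands.
- The arm moves only by the tool step_arm, never from a script. Its argument "commands" is a list of rows, each a list of 2 entries, a list of its own where there are three numbers: the shift along the world's x, y, z normalised to -1 to 1, where 1 is 0.04 m, then the turn about the world's z normalised to -1 to 1, where 1 is 180 degrees. A call has 1 to 5 rows; each row shifts and turns the commanded pose from where the row before left it; what a row does not reach is not made up. A row lasts 1/10 s, in which the tool goes at most 50 mm and 8.59 degrees, less where a joint would pass 70% of its speed; a pose out of reach is approached as far as the arm can. A call with a number of a shift or a turn outside -1 to 1 is refused whole. A call with a gripper value outside its range is refused whole. "gripper" is the closure, from -1 (fully open) to 1 (shut), so that 0 is half open, set as the call begins (left out, the last holds). The fingers move at their own pace and stop on an object; "force" is the grip in N (left out, the last holds). Time passes only in rows, so rows that do not move let the fingers close. It gives the time, the measured TCP pose, the force and the opening at its end, in the units of the state.
- ctrl.sense(): the state, without advancing time (a new reading comes with each control period).
- capture(name): name is "scene" or "top" or "wrist"; returns a dict with "image" (400x640x3 uint8, blue, green, red), "fov_y" (degrees; the focal length in pixels is half the picture's height over the tangent of half this angle, whatever the lens; pixels are square), "cx", "cy" (the principal point, pixels), "origin" and "orientation" of the camera in the world. Camera axes: x right, y down, z forward; pixel columns grow to the right and rows downward; lengths in mm; the calibration is good to about 2 mm. A picture is of the moment at which its call begins. There is no depth.
- ticket.finish_job(): hands the job in, once; it reports no verdict.
The state is a dict: "time_s": time; "joints": joint angles; "dq": joint speeds; "tau": joint torques, N m; "eef_pos": TCP position; "ee_rot": TCP orientation; "force": force on the tool from outside, world axes, zero at the start; "wrist_torque": the same for the moment, N m; "grip_width": opening from 0.0 (shut) to 1.0 (fully open).
Only numpy, scipy, OpenCV 4.12 (cv2) and the standard library are available. Lean on these libraries where they do the work, as an engineer would, in place of code of your own. Each camera call takes 0.05 s, during which the arm holds its last target.

## Working session

There is one attempt and no reset: what is moved stays moved. The work goes in short steps, Python scripts to look and compute and a tool call to move; the robot and the scene stay as the last step left them, time stands still between calls to the robot, and variables do not carry over. Pictures are saved under pics/ and viewed, and the job is handed in when it is done.

Besides the shell and the picture viewer there is one more tool, called after "Request:" as name([rows], argument=value, ...), one row to a line, values as JSON. step_arm: Moves the arm, as the interface text tells. Its arguments: {"type":"object","properties":{"commands":{"type":"array","items":{"type":"array"}},"gripper":{"type":"number"},"force":{"type":"number"}},"required":["commands"]}

```bash
mkdir -p pics
python3 - <<'E'
from rig import ctrl, capture, ticket
import cv2,pickle
d={}
for n in ["scene","top","wrist"]:
    c=capture(n); d[n]=c; cv2.imwrite(f"pics/{n}0.png",c["image"]); print(n,c["fov_y"],c["cx"],c["cy"],c["origin"],c["orientation"])
pickle.dump(d,open("c0.pkl","wb"))
print(ctrl.sense())
E
```

```text
scene 53.12900133007351 319.5042164038957 203.17272760922697 [ 908.9132097  -290.13162861  680.97544839] [-0.30255415  0.86832358  0.37034617 -0.13160111]
top 55.8605222356153 313.3712174801635 196.34122097285768 [521.8844444   27.29985658 751.67416232] [-0.02701851  0.71375214 -0.69694037  0.06404692]
wrist 64.76785950581564 318.094139124345 202.12705800444198 [118.65492449 519.7700499  374.0668785 ] [0.13712016 0.81775354 0.55142042 0.0917209 ]
{'time_s': 0.15, 'joints': array([ 9.63615883e-01,  3.13304063e-01,  1.49824553e+00, -1.37159208e-05,
        1.33099720e+00, -2.23403883e-01]), 'dq': array([ 1.60801919e-03, -1.14137666e-03, -7.80418275e-04,  3.71231723e-05,
       -8.72462654e-04, -1.04656097e-04]), 'tau': array([ 2.07231511e-03, -4.12370360e+01, -2.59796655e+01, -1.29218456e-04,
        3.18517166e-03, -7.59704278e-06]), 'eef_pos': array([196.48494664, 486.65314966, 241.88185561]), 'ee_rot': array([ 0.6939968 ,  0.13454264,  0.69426038, -0.13516377]), 'force': array([-0.36590507, -0.36706722, -0.26424109]), 'wrist_torque': array([ 0.02325036,  0.01590565, -0.01701444]), 'grip_width': 1.0035770120027856}
```

View pics/scene0.png

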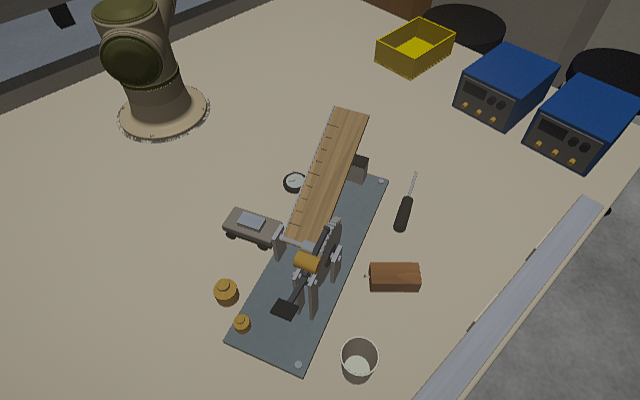

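View pics/top0.png

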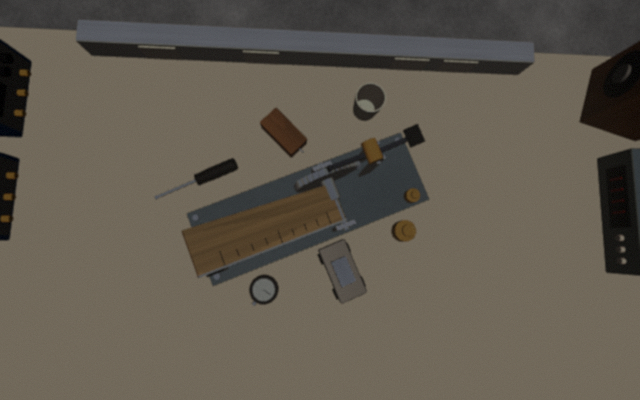

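View pics/wrist0.png

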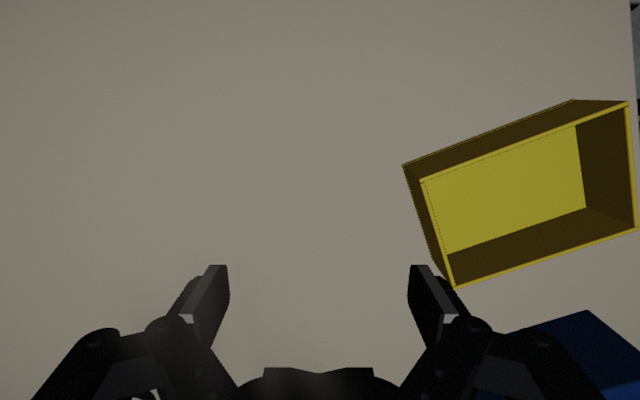

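The scene view shows the tab at about (285,310), the tumbler at (307,262) and the ramp's free end at (333..369,107..116). In the top view the tab is at (414,135) and the free end at x≈183-200. I'll triangulate from these.

```bash
cat > h.py <<'E'
import numpy as np,cv2,pickle
from scipy.spatial.transform import Rotation as R
def ray(c,u,v):
    f=200/np.tan(np.radians(c["fov_y"])/2)
    q=c["orientation"]; r=R.from_quat([q[1],q[2],q[3],q[0]])
    d=r.apply([(u-c["cx"])/f,(v-c["cy"])/f,1]); return np.array(c["origin"],float),d/np.linalg.norm(d)
def plane(c,u,v,z):
    o,d=ray(c,u,v); return o+d*(z-o[2])/d[2]
def tri(c1,p1,c2,p2):
    o1,d1=ray(c1,*p1);o2,d2=ray(c2,*p2)
    s=np.linalg.lstsq(np.stack([d1,-d2],1),o2-o1,rcond=None)[0]
    a=o1+s[0]*d1;b=o2+s[1]*d2; return (a+b)/2,np.linalg.norm(a-b)
def proj(c,p):
    f=200/np.tan(np.radians(c["fov_y"])/2)
    q=c["orientation"]; r=R.from_quat([q[1],q[2],q[3],q[0]])
    x=r.inv().apply(np.array(p)-c["origin"]); return c["cx"]+f*x[0]/x[2],c["cy"]+f*x[1]/x[2]
E
python3 - <<'E'
from h import *
np.set_printoptions(precision=1,suppress=True)
d=pickle.load(open("c0.pkl","rb"));s,t=d["scene"],d["top"]
print("tab",tri(s,(285,310),t,(414,135)))
print("tumb",tri(s,(307,262),t,(373,151)))
for p in [(429,198),(187,211),(212,284)]: print("T",plane(t,*p,12))
for p in [(223,342),(304,378),(387,180)]: print("S",plane(s,*p,12))
# ramp free end corners
print("fe",tri(s,(333,107),t,(200,275)),tri(s,(369,116),t,(183,230)))
print("he",tri(s,(286,238),t,(340,219)))
for n in ("scene","top"):
    im=d[n]["image"]; 
    x,y,w,h=(200,90,220,300) if n=="scene" else (170,70,280,230)
    cr=im[y:y+h,x:x+w]; k=2.0 if n=="scene" else 2.6
    cr=cv2.resize(cr,None,fx=k,fy=k,interpolation=cv2.INTER_CUBIC); cr=np.clip(cr*1.6,0,255).astype(np.uint8)
    cv2.imwrite(f"pics/{n}0z.png",cr)
E
```

```text
tab (array([ 707.4, -167.9,  153.7]), np.float64(1.2303660337621223))
tumb (array([675.9, -97.3, 161.8]), np.float64(1.629496367100887))
T [ 621.3 -243.6   12. ]
T [583.  233.6  12. ]
T [445.6 178.4  12. ]
S [ 624.7 -246.4   12. ]
S [ 761.  -186.8   12. ]
S [578.7 230.5  12. ]
fe (array([476.2, 157.7, 195.8]), np.float64(1.8914656748656473)) (array([540.5, 187. , 194.8]), np.float64(0.9834996540973403))
he (array([571. , -56.5,  69.5]), np.float64(1.29353687793514))
```

View pics/scene0z.png

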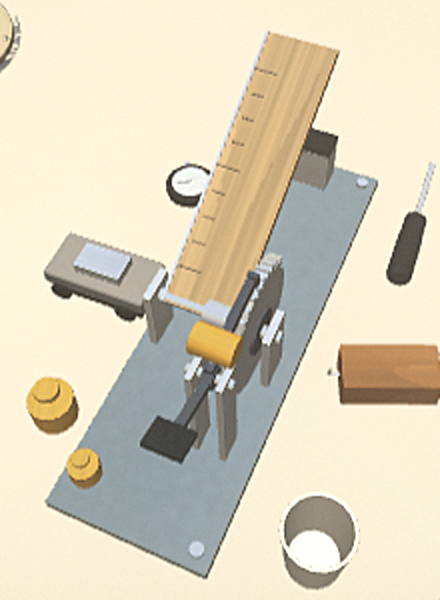

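View pics/top0z.png

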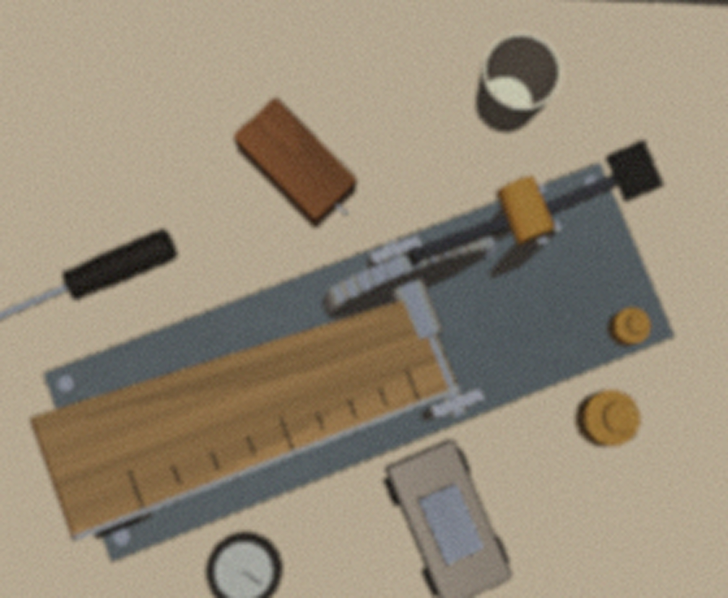

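Run:
```python
from h import *
from rig import ctrl
np.set_printoptions(precision=3,suppress=True)
q=ctrl.sense()["ee_rot"]; M=R.from_quat([q[1],q[2],q[3],q[0]]).as_matrix(); print(M)
print(ctrl.nose_length)
a=np.degrees(np.arctan2(M[1,1],M[0,1])); b=np.degrees(np.arctan2(-0.392,-0.920)); print("tool y yaw",a,"stand ey yaw",b, "turn",(b-a+90)%180-90)
ex=np.array([-.392,.920]);ey=np.array([-.920,-.392]);C=np.array([602.6,-5.5])
for n,p in dict(tab=(-195,-35),push=(None,0)).items():
    if p[0] is not None: print(n,C+p[0]*ex+p[1]*ey)
m=np.array([(476.2+540.5)/2,(157.7+187)/2]); print("free end mid in stand",(m-C)@ex,(m-C)@ey)
```

```text
[[-0.001  0.374  0.927]
 [-0.001  0.927 -0.374]
 [-1.    -0.001 -0.   ]]
11.0
tool y yaw 68.01141512925786 stand ey yaw -156.92177859395915 turn -44.933193723217016
tab [ 711.24 -171.18]
free end mid in stand 200.568 16.992800000000006
```

Request:
step_arm([
  [[0.64,-0.82,0],-0.042],
  [[0.64,-0.82,0],-0.042],
  [[0.64,-0.82,0],-0.042],
  [[0.64,-0.82,0],-0.042],
  [[0.64,-0.82,0],-0.042],
], gripper=1)

```text
time_s: 0.65
eef_pos: [325.2, 321.4, 242.2]
ee_rot: [0.612, 0.354, 0.612, -0.354]
force: [0.1, 0.3, 0.4]
grip_width: 0.143
```

Request:
step_arm([
  [[0.64,-0.82,0],-0.04],
  [[0.64,-0.82,0],0],
  [[0.64,-0.82,0],0],
  [[0.64,-0.82,0],0],
  [[0.64,-0.82,0],0],
])

```text
time_s: 1.15
eef_pos: [453.3, 157.2, 242.2]
ee_rot: [0.59, 0.39, 0.59, -0.39]
force: [1.4, 1.2, 0.8]
grip_width: 0.001
```

Request:
step_arm([
  [[0.64,-0.82,0],0],
  [[0.64,-0.82,0],0],
  [[0.64,-0.82,0],0],
  [[0.64,-0.82,0],0],
  [[0.64,-0.82,0],0],
])

```text
time_s: 1.65
eef_pos: [581.3, -6.7, 242.0]
ee_rot: [0.589, 0.39, 0.59, -0.39]
force: [0.0, 1.3, 0.4]
grip_width: 0.0
```

Request:
step_arm([
  [[0.64,-0.82,0],0],
  [[0.64,-0.82,0],0],
  [[0.64,-0.82,0],0],
  [[0.6,-0.82,0],0],
  [[0,0,0],0],
])

```text
time_s: 2.15
eef_pos: [682.4, -140.6, 239.5]
ee_rot: [0.588, 0.391, 0.59, -0.392]
force: [-0.3, 0.0, -1.3]
grip_width: 0.001
```

Request:
step_arm([
  [[0.33,-0.37,-0.2],0],
  [[0.33,-0.37,-0.3],0],
  [[0,0,0],0],
])

```text
time_s: 2.45
eef_pos: [707.7, -167.0, 219.2]
ee_rot: [0.588, 0.39, 0.591, -0.391]
force: [0.1, 0.2, -0.4]
grip_width: -0.002
```

Run:
```python
from rig import ctrl, capture
import cv2,pickle
d={}
for n in ["scene","top"]:
    c=capture(n); d[n]=c
im=d["scene"]["image"][120:400,160:440]; im=cv2.resize(im,None,fx=2,fy=2,interpolation=cv2.INTER_CUBIC); 
im2=cv2.resize(d["top"]["image"][60:260,340:500],None,fx=2.8,fy=2.8)[:560]
cv2.imwrite("pics/b_s.png",cv2.convertScaleAbs(im,alpha=1.5)); cv2.imwrite("pics/b_t.png",cv2.convertScaleAbs(im2,alpha=1.8))
s=ctrl.sense();print(s["eef_pos"],s["force"],s["joints"])
```

```text
[ 707.53082409 -165.45982148  221.91666839] [-0.25592889 -0.01925305  0.44240281] [-3.90548659e-01  8.16039750e-01  7.46656230e-01  2.18080330e-04
  1.58000436e+00 -7.92301956e-01]
```

View pics/b_s.png

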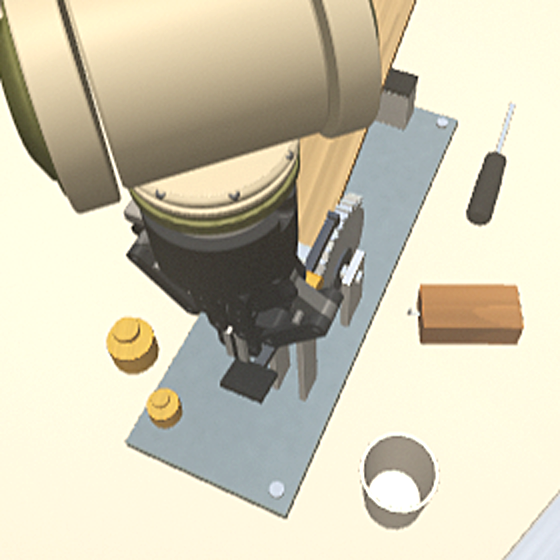

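View pics/b_t.png

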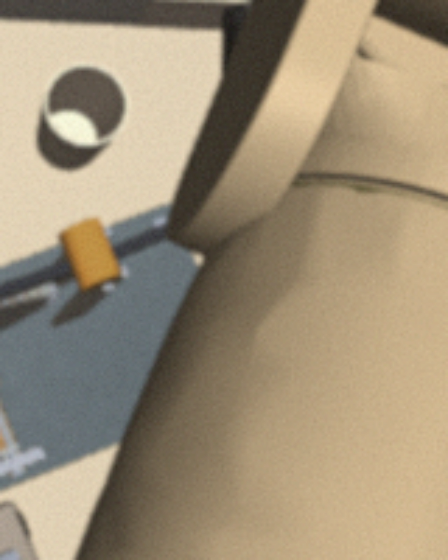

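Request:
step_arm([
  [[0.03,-0.1,-0.5],0],
  [[0,0,-0.4],0],
  [[0,0,-0.3],0],
  [[0,0,0],0],
])

```text
time_s: 2.95
eef_pos: [708.4, -169.1, 173.4]
ee_rot: [0.589, 0.39, 0.591, -0.39]
force: [0.9, 0.3, 0.3]
grip_width: 0.001
```

Request:
step_arm([
  [[0,0,-0.2],0],
  [[0,0,-0.2],0],
  [[0,0,-0.2],0],
  [[0,0,0],0],
])

```text
time_s: 3.35
eef_pos: [708.5, -169.8, 148.7]
ee_rot: [0.589, 0.39, 0.59, -0.39]
force: [-0.3, -0.3, -1.1]
grip_width: -0.0
```

```bash
cat > look.py <<'E'
from rig import ctrl, capture
import cv2,sys,numpy as np
c=capture("scene"); im=c["image"][90:400,160:440]; im=cv2.resize(im,None,fx=1.9,fy=1.9,interpolation=cv2.INTER_CUBIC)
t=capture("top")["image"][60:290,170:450]; t=cv2.resize(t,None,fx=2.6,fy=2.6)
n=sys.argv[1]
cv2.imwrite(f"pics/{n}_s.png",cv2.convertScaleAbs(im,alpha=1.5)); cv2.imwrite(f"pics/{n}_t.png",cv2.convertScaleAbs(t,alpha=1.8))
s=ctrl.sense();print(s["time_s"],s["eef_pos"].round(1),s["force"].round(1))
E
python3 look.py c
```

```text
3.45 [ 709.  -170.   150.2] [-0.9  1.1 -0.1]
```

View pics/c_s.png

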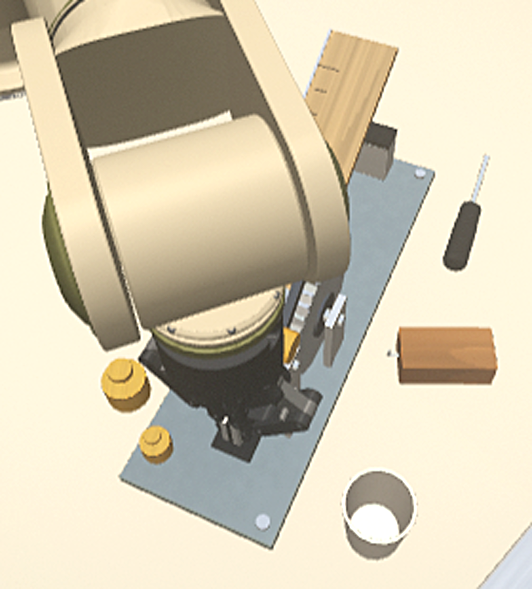

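The tip rests on the tab, which has moved down to about z 139. The arm clears the ramp. I'll press further.

Request:
step_arm([
  [[0,0,-0.2],0],
  [[0,0,-0.2],0],
  [[0,0,0],0],
  [[0,0,0],0],
])

```text
time_s: 3.85
eef_pos: [708.9, -169.9, 134.0]
ee_rot: [0.589, 0.39, 0.59, -0.39]
force: [-0.8, -0.2, -0.3]
grip_width: -0.003
```

```bash
python3 look.py d
```

```text
3.95 [ 709.1 -170.   134.6] [0.8 0.7 0.6]
```

View pics/d_s.png

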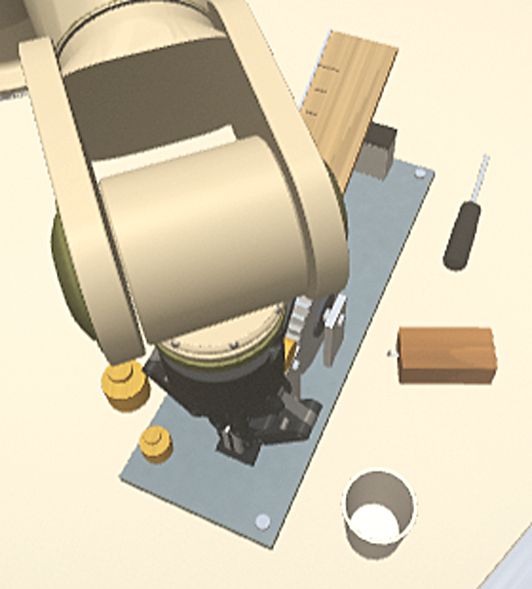

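Request:
step_arm([
  [[0,0,0.6],0],
  [[0,0,0.8],0],
  [[-0.2,0.2,0.8],0],
  [[-0.6,0.7,0.6],0],
  [[-0.6,0.9,0.1],0],
])

```text
time_s: 4.45
eef_pos: [653.0, -98.5, 253.7]
ee_rot: [0.591, 0.391, 0.587, -0.39]
force: [0.9, 0.3, 1.1]
grip_width: 0.001
```

Request:
step_arm([
  [[-0.6,0.9,0],0],
  [[-0.6,0.9,0],0],
  [[-0.6,0.9,0],0],
  [[-0.6,0.9,0],0],
  [[0,0,0],0],
])

```text
time_s: 4.95
eef_pos: [554.9, 49.7, 251.5]
ee_rot: [0.591, 0.389, 0.59, -0.389]
force: [-0.1, -0.3, -0.3]
grip_width: -0.0
```

```bash
python3 look.py e
```

```text
5.05 [557.   46.4 251.1] [-0.6 -2.1  0.1]
```

View pics/e_s.png

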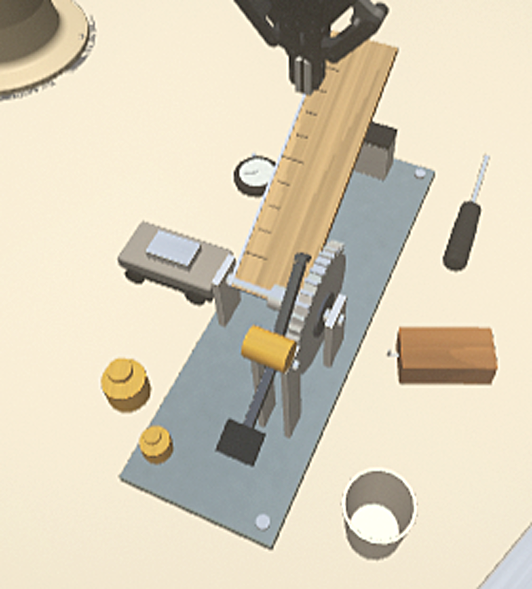

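View pics/e_t.png

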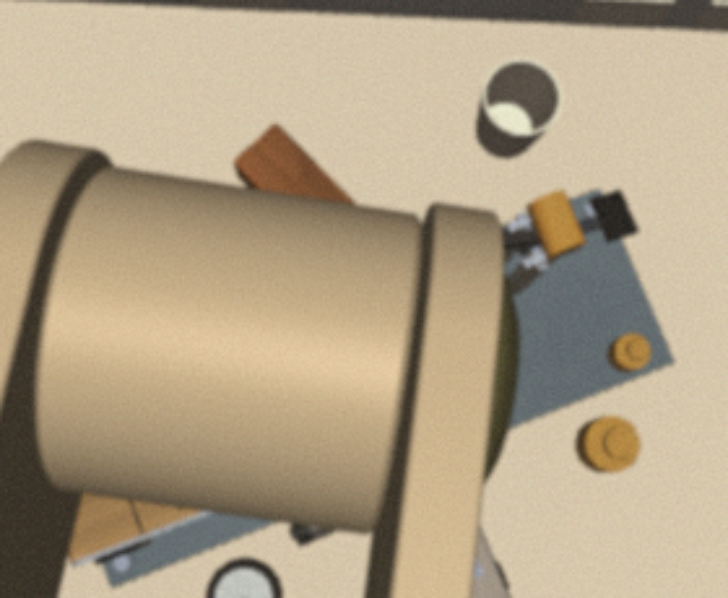

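The pawl is thrown back: the hook stands clear above the wheel, and the tab has moved to scene zoom (241,442) and top zoom (616,215). I'll check the tab height and move over the push point at (521,143).

Run:
```python
from h import *
d=pickle.load(open("c0.pkl","rb"));s,t=d["scene"],d["top"]
print(tri(s,(286.8,322.6),t,(406.9,142.7)))
```

```text
(array([ 706.86412831, -168.90567701,  109.50465519]), np.float64(2.383275836479565))
```

Request:
step_arm([
  [[-0.3,0.8,0],0],
  [[-0.3,0.8,-0.2],0],
  [[-0.25,0.8,-0.4],0],
  [[0,0,-0.2],0],
  [[0,0,0],0],
])

```text
time_s: 5.55
eef_pos: [523.3, 141.4, 217.3]
ee_rot: [0.589, 0.39, 0.59, -0.391]
force: [1.1, 0.3, -0.3]
grip_width: -0.001
```

```bash
python3 look.py f
```

```text
5.65 [523.9 140.8 218.6] [-0.5  0.   0.5]
```

View pics/f_s.png

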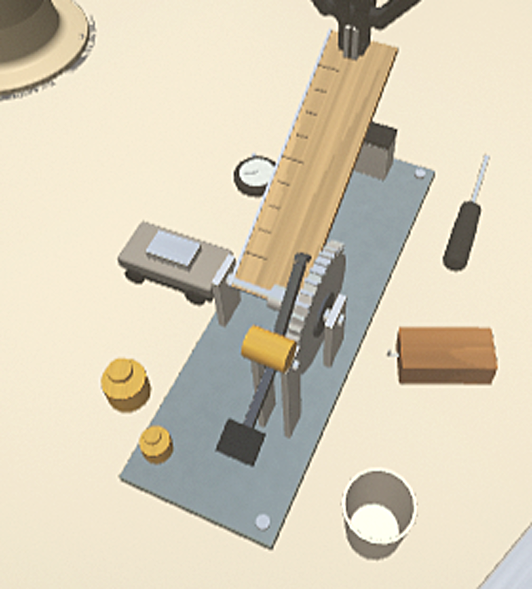

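Request:
step_arm([
  [[0,0,-0.4],0],
  [[0,0,-0.3],0],
  [[-0.05,0.1,-0.25],0],
  [[-0.05,0.1,-0.25],0],
  [[0,0,0],0],
])

```text
time_s: 6.15
eef_pos: [519.8, 149.2, 170.3]
ee_rot: [0.59, 0.391, 0.589, -0.39]
force: [0.3, -0.3, 0.2]
grip_width: -0.0
```

```bash
python3 look.py g
```

```text
6.25 [519.2 149.4 170.4] [-0.4 -0.5 -0.1]
```

View pics/g_s.png

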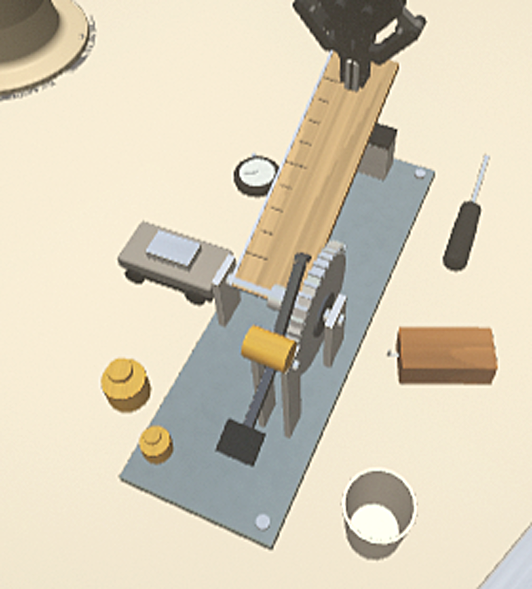

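The ramp follows the finger (its far edge has dropped from row 48 to 62) and the pawl stays put.

Request:
step_arm([
  [[-0.05,0.1,-0.25],0],
  [[-0.05,0.1,-0.25],0],
  [[-0.03,0.08,-0.25],0],
  [[-0.03,0.06,-0.25],0],
  [[0,0,0],0],
])

```text
time_s: 6.75
eef_pos: [513.0, 163.2, 130.0]
ee_rot: [0.59, 0.39, 0.589, -0.39]
force: [-0.6, 0.3, 0.2]
grip_width: -0.0
```

Request:
step_arm([
  [[-0.02,0.03,-0.25],0],
  [[0,0.02,-0.25],0],
  [[0,0,-0.15],0],
  [[0,0,-0.1],0],
  [[0,0,0],0],
])

```text
time_s: 7.25
eef_pos: [511.7, 166.0, 100.4]
ee_rot: [0.589, 0.39, 0.59, -0.39]
force: [-0.2, 0.4, 0.7]
grip_width: 0.0
```

```bash
python3 look.py h
```

```text
7.35 [511.7 165.6 100.3] [ 0.3 -0.1  1.6]
```

View pics/h_s.png

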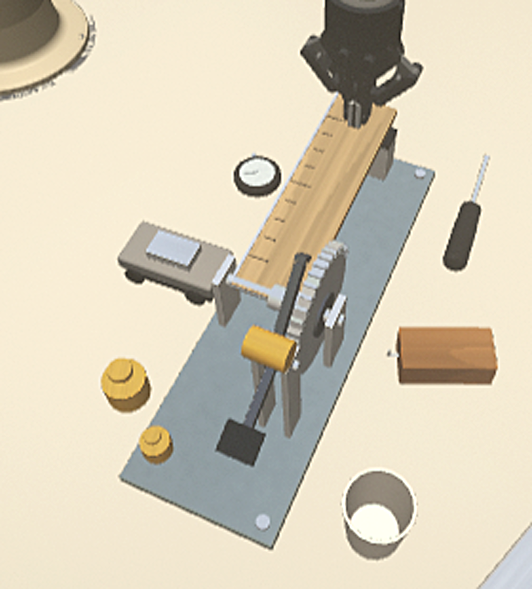

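Nearly flat, with the tip at z≈89. I'll press down gently until the force rises.

Request:
step_arm([
  [[0,0,-0.1],0],
  [[0,0,-0.08],0],
  [[0,0,0],0],
])

```text
time_s: 7.65
eef_pos: [511.7, 165.8, 93.1]
ee_rot: [0.589, 0.39, 0.59, -0.39]
force: [0.3, 1.2, 1.4]
grip_width: 0.005
```

Request:
step_arm([
  [[0,0,-0.04],0],
  [[0,0,-0.03],0],
  [[0,0,0],0],
])

```text
time_s: 7.95
eef_pos: [511.7, 165.8, 90.9]
ee_rot: [0.59, 0.39, 0.59, -0.39]
force: [-3.5, 2.3, 8.6]
grip_width: -0.001
```

Request:
step_arm([
  [[0,0,-0.03],0],
  [[0,0,0],0],
])

```text
time_s: 8.15
eef_pos: [511.8, 165.8, 90.7]
ee_rot: [0.59, 0.39, 0.59, -0.39]
force: [-6.8, 1.7, 19.4]
grip_width: 0.004
```

Request:
step_arm([
  [[0,0,-0.03],0],
  [[0,0,0],0],
])

```text
time_s: 8.35
eef_pos: [511.9, 165.9, 90.6]
ee_rot: [0.59, 0.39, 0.59, -0.39]
force: [-11.4, 0.6, 28.4]
grip_width: -0.002
```

The ramp is on its stop: the force rises steeply with no travel, and the tip is at 79.7 mm against the expected 80. I'll retract straight up.

Request:
step_arm([
  [[0,0,0.2],0],
  [[0,0,0.6],0],
  [[0,0,0.9],0],
  [[0,0,0.9],0],
  [[0,0,0.9],0],
])

```text
time_s: 8.85
eef_pos: [511.5, 165.4, 229.1]
ee_rot: [0.59, 0.39, 0.59, -0.39]
force: [1.0, -0.5, -0.6]
grip_width: 0.003
```

Request:
step_arm([
  [[-0.8,0.6,0.3],0],
  [[-0.8,0.6,0],0],
  [[-0.8,0.6,0],0],
  [[-0.8,0.6,0],0],
  [[-0.8,0.6,0],0],
])

```text
time_s: 9.35
eef_pos: [350.4, 286.1, 239.8]
ee_rot: [0.59, 0.39, 0.59, -0.39]
force: [0.8, 1.1, 0.4]
grip_width: 0.0
```

Request:
step_arm([
  [[-0.6,0.6,0],0],
  [[-0.6,0.6,0],0],
  [[0,0,0],0],
  [[0,0,0],0],
])

```text
time_s: 9.75
eef_pos: [303.7, 333.6, 239.8]
ee_rot: [0.59, 0.39, 0.59, -0.39]
force: [-0.4, -0.7, 0.1]
grip_width: 0.004
```

```bash
python3 look.py i
```

```text
9.85 [304.4 333.1 239.7] [ 0.8  0.8 -0.1]
```

View pics/i_s.png

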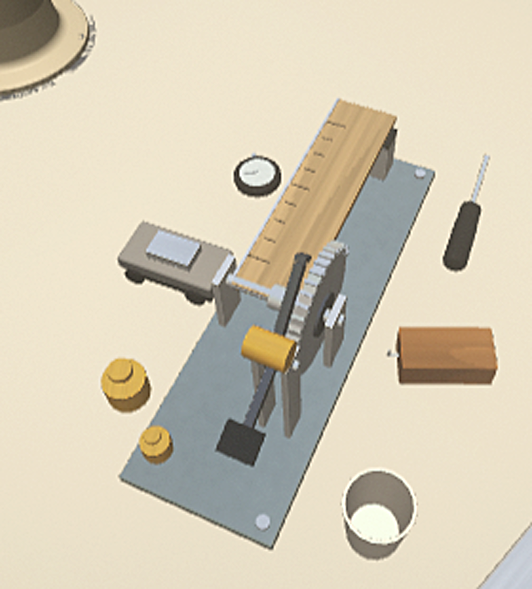

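View pics/i_t.png

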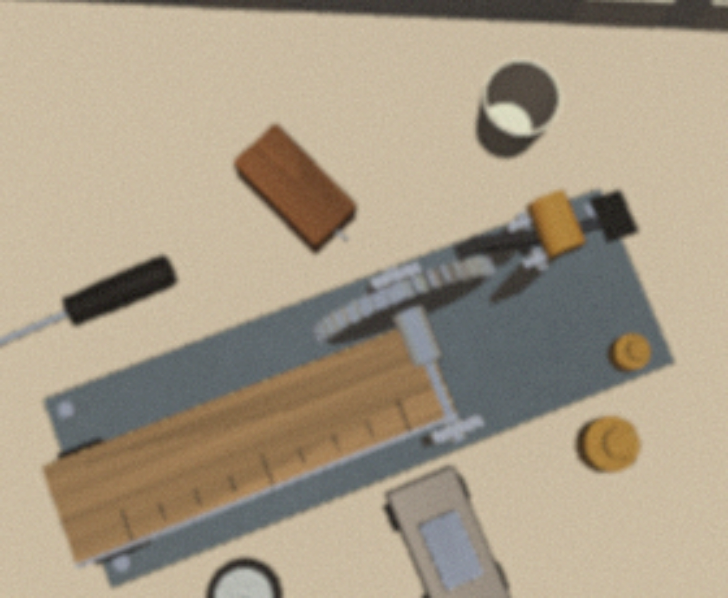

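Run:
```python
from h import *
d=pickle.load(open("c0.pkl","rb"));s,t=d["scene"],d["top"]
print(tri(s,(337.4,141.6),t,(200.8,276.5)),tri(s,(368.9,152.6),t,(186.9,239.6)))
from rig import ticket
print(ticket.finish_job())
```

```text
(array([465.28749942, 183.92604816,  82.14540826]), np.float64(0.5590019391472895)) (array([528.63962716, 215.2401581 ,  71.81224622]), np.float64(3.2379878058978537))
the job is handed in; nothing more can be done
None
```

The ramp now lies flat on its rest block and the pawl is still thrown back. I handed the job in at about 10 s, well inside the 42 s limit.

- **Pawl:** I pressed the black tab down with the closed fingers until the tumbler tipped. Afterwards I measured the tab at about 110 mm, against the expected 114 mm. The hook still stood clear of the wheel in the last picture.
- **Ramp:** I pushed the free end down along its arc until it reached its stop. The fingertips were at 79.7 mm, against the expected 80 mm, and the force rose to about 28 N with no further travel. I then pulled the arm clear.
- **Last checks:** From the final pictures, the free end's two corners measured 82 mm and 72 mm. The 72 mm corner is an unreliable reading, because its two camera rays missed each other by 3 mm. The force and fingertip height are better evidence that the ramp is flat.
- **Bystanders:** None looked moved in the pictures, judged by eye rather than measured one by one.

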